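Unpile the heatsinks, fuse jar and processor and set each in its place

ROBOT

A 6-joint arm with a two-finger parallel gripper is mounted at the origin on the work surface. World frame = base frame: x ahead of the robot, y to its left, z up, the work surface at z = 0. Lengths are in m, angles in degrees, forces in N, time in s.
With the tool pointing down it reaches from about 0.375 to 0.975 m from the base axis. Payload 3.8 kg.
Tool frame: the origin (TCP) lies at the very end of the fingers, on their centre line; the grasp point (between the pads) lies ctrl.tcp_to_grasp behind it (ctrl.tcp_to_grasp is the distance from the TCP to the grasp point, in m); y points along the fingers, z is the direction in which the jaws open and shut, and the axes are right-handed (so a half turn about y gives the same grasp; the last joint's range is limited). The gripper opens to 85 mm and grips with 20 to 120 N. Pads are 22 mm wide; open, the fingers measure 114 mm over their backs; the gripper's body (76 mm by 85 mm) begins 54 mm behind the grasp point. The pads swing forward as they close: fully open they stand 13 mm farther back than shut.
Start: joints at [-69.437, 15.12, 91.902, -0, 72.978, -2.114], TCP at [0.26, -0.623, 0.231] pointing down, gripper open.
Joint ranges: [-150.88, 150.88], [-54.13, 125.18], [17.81, 147.31], [-75.09, 255.09], [0, 152.58], [-146.25, 146.25]. Speed limits (degrees/s): [147.25, 147.25, 180, 180, 180, 180].

INTERFACE

Orientations are given as [roll, pitch, yaw] about the fixed x, y, z axes, in that order (R = Rz(yaw) Ry(pitch) Rx(roll)).
In Python, from bench import get_state, viewer, ticket, spotter, ctrl gives the robot as it stands.
- The arm moves only by the shell command python3 -m jog 'ROWS'. ROWS is JSON, one flat list of numbers, 5 for each row, row after row: the opening, from -1 (shut) to 1 (fully open), then the shift along the world's x, y, z in cm, then the turn about the world's z in degrees. In form: [gripper, dx, dy, dz, turn, gripper, dx, dy, dz, turn, ...]. A call has 1 to 20 rows; each row shifts and turns the commanded pose from where the row before left it; what a row does not reach is not made up. A row lasts 1/8 s, in which the tool goes at most 62.5 mm and 10.7 degrees, less where a joint would pass 70% of its speed; a pose out of reach is approached as far as the arm can. A call is refused whole if a number of a shift passes 6.25 or a number of a turn 10.7, either way. A call with a gripper value outside its range is refused whole. The fingers move at their own pace and stop on an object; the grip force is fixed at half the most. Time passes only in rows, so rows that do not move let the fingers close. It gives the time, the measured TCP pose, the force and the opening at its end, in the units of the state.
- get_state(): the state, without advancing time (a new reading comes with each control period).
- viewer.snapshot(name): name is "scene" or "top" or "wrist"; returns a dict with "image" (384x512x3 uint8, blue, green, red), "fx", "fy", "cx", "cy" (pixels), "k1" (the pictures are not rectified: a ray, as slopes to the right and down, at radius r is drawn at 1 + k1 r^2 times it, then the intrinsics apply), "extrinsics" (4x4, takes a point from camera to world coordinates); the wrist camera has in their place "T_tool_cam" (4x4, takes a point from camera to tool coordinates, whose origin is the TCP and whose axes are the tool frame's). Camera axes: x right, y up, looking along -z (the intrinsics and any distortion apply to the point x, -y, -z); pixel columns grow to the right and rows downward; lengths in m; the calibration is good to about 2 mm. A picture is of the moment at which its call begins: read the wrist's pose just before it. There is no depth.
- ticket.finish_job(): hands the job in, once; it reports no verdict.
Trained networks look in the newest picture that a camera, given by its name, has taken for a name from the list of things; names that differ only in an ending like _2 or _b are one class to them, and where a whole thing is asked for, a point or a joint stands for the part that bears it (a point fixed in the world has none). Each returns a list of dicts, best first, with "score" (0 to 1); they miss things now and then, are a little off and sometimes report something else, mostly with a low value. They report only what shows in the picture. A call takes as long as a camera call. They do not tell look-alikes from the thing itself.
- spotter.find_in(camera, thing): "bbox" ([left, top, right, bottom] in pixels, round what is visible of it).
- spotter.mark_of(camera, thing): "centre" ([column, row] in pixels: a listed point, or the origin of a listed thing).
The state is a dict: "time": time; "joint_positions": joint angles; "joint_vel": joint speeds; "joint_efforts": joint torques, N m; "eef_pos": TCP position; "tool_rot": TCP orientation; "force": force on the tool from outside, world axes, zero at the start; "wrist_torque": the same for the moment, N m; "grip_width": finger opening in m.
Only numpy, scipy, OpenCV 4.12 (cv2) and the standard library are available. Lean on these libraries where they do the work, as an engineer would, in place of code of your own. Each camera call takes 0.05 s, during which the arm holds its last target. There are 200 camera calls.

TASK

Take the pile on the desk apart from the top down and set each thing, flat and upright, in the middle of its own place: first the processor chip lengthwise on the aluminium earthing plate, then the fuse jar on the round cork mat, then the shorter heatsink squarely in the white outline on the smaller circuit board, and last the longer heatsink squarely in the outline on the larger board. Either end of a piece may lead. Don't tip the glass jar over, and leave the chip puller and the clear chip rail where they lie.

Things in the scene. Friction and masses are not known exactly. Their poses are not given: they have to be found in the camera images.
- chip_mid (a point): centre (half-way up, 4 mm above its underside) of the black ceramic processor chip, 52 long (x) x 17 wide (y, over the two rows of short steel legs) x 8 mm high (z), lying legs down on the jar's lid at the top of the pile; light (about 15 g), gripped across the 17 mm width
- jar_mid (a point): centre (half-way up, 18 mm above its underside) of the squat round glass fuse jar with a closed steel lid, 47 mm across the lid (glass 45 mm), 36 mm high, z up along its axis; stands on the shorter heatsink, under the chip
- short_sink_mid (a point): centre (half-way up, 11 mm above its underside) of the 68 x 48 x 22 mm finned aluminium heatsink, yellow anodised: length 68 along its x, width 48 along its y, straight fins run along x and stand up (+z) from a 6 mm base; the outer fins are its flat long sides and can be gripped across the 48 mm width; lies on the longer heatsink, under the jar
- long_sink_mid (a point): centre (half-way up, 12 mm above its underside) of the 104 x 60 x 24 mm finned aluminium heatsink, yellow anodised: length 104 along its x, width 60 along its y, straight fins run along x and stand up (+z) from a 6 mm base; the outer fins are its flat long sides and can be gripped across the 60 mm width; lies on the desk at the bottom of the pile. In the pile the four things lie roughly centred and roughly the same way round, only resting on each other
- earth_plate_top (a point): centre of the top face of the bare aluminium earthing plate fixed on the desk, 100 (x) x 44 (y) x 6 mm, z up, a flat brass screw head at each end; the chip's place, lengthwise along x
- cork_mat_top (a point): centre of the top face of the round cork mat fixed on the desk, 84 mm across, 5 mm thick, a darker jar-sized circle in its middle; the jar's place
- short_board_top (a point): centre of the top face of the 98 x 82 x 8 mm green circuit board fixed flat on the desk: long side along x, short side along y, z up; a white outline painted round its centre marks the 68 x 48 mm heatsink footprint, long side along x. Nothing stands up from the board. The shorter heatsink's place
- long_board_top (a point): centre of the top face of the 134 x 94 x 8 mm green circuit board fixed flat on the desk: long side along x, short side along y, z up; a white outline painted round its centre marks the 104 x 60 mm heatsink footprint, long side along x. Nothing stands up from the board. The longer heatsink's place
- puller: gray steel chip puller, a loose U-shaped pair of jaws 116 x 34 x 6 mm lying flat; bystander, origin under its centre, long along x
- rail: clear plastic chip rail, a loose 260 x 22 x 14 mm channel with chips in it, lying flat beyond the work; bystander, origin under its centre, long along x
Mind the look-alikes: they are no part of the job. What is shaped like the part that bears cork_mat_top but blue or green is not meant.

How it is judged (in metres and radians):
On the way, in this order (a step that is already met when the one before it is completed fails the run):
1. the chip lies on the earthing plate, let go (horizontal distance between chip_mid and earth_plate_top below 0.012 m and z of chip_mid in the frame of earth_plate_top between 0 and 0.008 m and angle between chip_mid's own z axis and vertical below 0.12 rad and angle between the x axis of chip_mid and the x axis of earth_plate_top, either way round below 0.2 rad and contact force between chip and the fingers below 0.05 N), for 0.2 s.
2. the jar stands on the cork mat, let go (horizontal distance between jar_mid and cork_mat_top below 0.012 m and z of jar_mid in the frame of cork_mat_top between 0.014 and 0.022 m and angle between jar_mid's own z axis and vertical below 0.12 rad and contact force between jar and the fingers below 0.05 N), for 0.2 s.
3. the shorter heatsink sits in the outline on the smaller board, let go (horizontal distance between short_sink_mid and short_board_top below 0.012 m and z of short_sink_mid in the frame of short_board_top between 0.007 and 0.015 m and angle between short_sink_mid's own z axis and vertical below 0.12 rad and angle between the x axis of short_sink_mid and the x axis of short_board_top, either way round below 0.2 rad and contact force between short_sink and the fingers below 0.05 N), for 0.2 s.
4. the longer heatsink sits in the outline on the larger board, let go (horizontal distance between long_sink_mid and long_board_top below 0.012 m and z of long_sink_mid in the frame of long_board_top between 0.008 and 0.016 m and angle between long_sink_mid's own z axis and vertical below 0.12 rad and angle between the x axis of long_sink_mid and the x axis of long_board_top, either way round below 0.2 rad and contact force between long_sink and the fingers below 0.05 N), for 0.2 s.
At the end, for the whole second after the job is handed in: Each of the four rests flat on its own place: centre within 12 mm of the place's centre, height within 4 mm of resting on it, upright within 0.12 rad, chip and heatsinks lengthwise along their place within 0.2 rad (either way round), let go and at rest (all of step 1 and all of step 2 and all of step 3 and all of step 4 and linear speed of each of chip, jar, short_sink, long_sink below 0.01 m/s); the robot touches nothing.
It fails at once if the glass jar is tipped over (angle between jar_mid's own z axis and vertical above 0.8 rad).
It fails at once if the chip puller is shifted more than 30 mm (distance of puller from where it was at the start of the episode above 0.03 m).
It fails at once if the chip rail is shifted more than 30 mm (distance of rail from where it was at the start of the episode above 0.03 m).
It also fails if it takes over 128 s, if anything falls off the work surface, if the arm or the gripper's body presses on something with over 40 N, if the wrist force passes 120 N, or if a joint passes its speed limit or range.

## Working session

There is one attempt and no reset: what is moved stays moved. The work goes in short steps, Python scripts to look and compute and a shell command to move; the robot and the scene stay as the last step left them, time stands still between calls to the robot, and variables do not carry over. Pictures are saved under pics/ and viewed, about 12 in all and at most 16, crops included, and the job is handed in when it is done.

```bash
ls; mkdir -p pics; cat > h.py <<'E'
import numpy as np, cv2
from scipy.spatial.transform import Rotation as Ro
from bench import get_state, viewer, ticket, spotter, ctrl
def snap(cam, save=None):
    s=get_state(); d=viewer.snapshot(cam)
    if cam=='wrist':
        T=np.eye(4); T[:3,:3]=rot(s['tool_rot']); T[:3,3]=s['eef_pos']; d['T']=T@np.array(d['T_tool_cam'])
    else: d['T']=np.array(d['extrinsics'])
    if save: cv2.imwrite('pics/'+save+'.png',d['image'])
    return d
def rot(r): return Ro.from_euler('xyz',r,degrees=True).as_matrix()
def ray(d,px):
    u=(np.atleast_2d(px)-[d['cx'],d['cy']])/[d['fx'],d['fy']]
    v=u.copy()
    for _ in range(30): v=u/(1+d['k1']*(v**2).sum(1,keepdims=True))
    R=np.c_[v[:,0],-v[:,1],-np.ones(len(v))]@d['T'][:3,:3].T
    return d['T'][:3,3],R
def at(d,px,z):
    o,R=ray(d,px); return o+R*((z-o[2])/R[:,2])[:,None]
def proj(d,P):
    c=(np.atleast_2d(P)-d['T'][:3,3])@d['T'][:3,:3]
    v=np.c_[c[:,0],-c[:,1]]/-c[:,2:]
    v=v*(1+d['k1']*(v**2).sum(1,keepdims=True))
    return v*[d['fx'],d['fy']]+[d['cx'],d['cy']]
E
python3 - <<'E'
from h import *
np.set_printoptions(precision=3,suppress=True)
s=get_state(); print(s, ctrl.tcp_to_grasp)
Z=dict(chip_mid=.09,jar_mid=.064,short_sink_mid=.035,long_sink_mid=.012,earth_plate_top=.006,cork_mat_top=.005,short_board_top=.008,long_board_top=.008,puller=0,rail=0)
for c in ('top','scene'):
    d=snap(c,c+'0'); print(c,d['T'][:3,3])
    for n,z in Z.items():
        for m in spotter.mark_of(c,n)[:4]: print(n,np.array(m['centre']),round(m['score'],2),at(d,m['centre'],z)[0])
E
```

```text
pics
{'time': 0.0, 'joint_positions': array([-69.437,  15.169,  91.983,   0.   ,  72.977,  -2.115]), 'joint_vel': array([ 0.108, -0.087,  0.076, -0.034, -0.116,  0.015]), 'joint_efforts': array([  0.   , -51.512, -36.731,  -0.   ,   0.013,  -0.   ]), 'eef_pos': array([ 0.26 , -0.622,  0.23 ]), 'tool_rot': array([ -90.129,    0.005, -157.322]), 'force': array([-0.275, -0.137,  0.007]), 'wrist_torque': array([ 0.02 , -0.092,  0.   ]), 'grip_width': 0.08499323944143525} 0.0187
top [0.554 0.073 1.298]
chip_mid [277.  241.7] 0.56 [ 0.505 -0.012  0.09 ]
jar_mid [276.6 240.9] 0.51 [ 0.506 -0.013  0.064]
short_sink_mid [275.6 240.6] 0.69 [ 0.505 -0.012  0.035]
long_sink_mid [275.2 239. ] 0.53 [ 0.509 -0.012  0.012]
earth_plate_top [207.1 192.8] 0.55 [0.633 0.18  0.006]
cork_mat_top [136.1 237.4] 0.88 [0.504 0.374 0.005]
cork_mat_top [145.6 195.4] 0.81 [0.622 0.352 0.005]
cork_mat_top [ 85.8 237.2] 0.76 [0.501 0.513 0.005]
cork_mat_top [184.2 242.4] 0.59 [0.493 0.24  0.005]
short_board_top [399.1 248.5] 0.91 [ 0.491 -0.358  0.008]
long_board_top [336.  189.1] 0.98 [ 0.652 -0.18   0.008]
long_
[... 366 characters left out ...]
 0.502 -0.014  0.012]
long_sink_mid [226.8 250.4] 0.18 [ 0.803 -0.039  0.012]
earth_plate_top [276.  202.6] 0.77 [0.634 0.172 0.006]
cork_mat_top [281.5 179.3] 0.8 [0.522 0.229 0.005]
cork_mat_top [325.3 191.9] 0.65 [0.627 0.353 0.005]
cork_mat_top [320.9 167.4] 0.61 [0.496 0.389 0.005]
cork_mat_top [349.9 161.9] 0.52 [0.495 0.506 0.005]
short_board_top [113.6 205.1] 0.95 [ 0.501 -0.358  0.008]
long_board_top [174.6 228.5] 0.88 [ 0.665 -0.177  0.008]
long_board_top [112.1 203.6] 0.69 [ 0.492 -0.363  0.008]
long_board_top [279.2 203.6] 0.53 [0.644 0.18  0.008]
puller [232.7 221.1] 0.6 [0.674 0.011 0.   ]
rail [228.7 250.8] 0.6 [ 0.796 -0.032  0.   ]
rail [214.6 179.2] 0.28 [0.451 0.001 0.   ]
```

```bash
python3 - <<'E'
import cv2
i=cv2.imread('pics/top0.png'); cv2.imwrite('pics/top0b.png',cv2.resize(i[130:300,60:460],None,fx=2,fy=2,interpolation=cv2.INTER_CUBIC))
E
```

```text
(no output)
```

View pics/top0b.png

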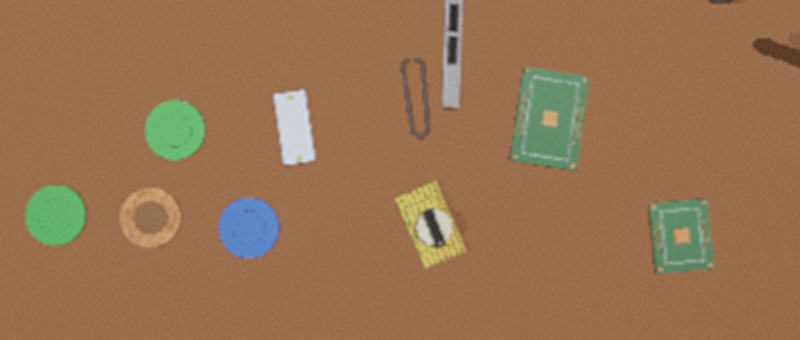

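The top view (2x crop) shows four round mats: brown cork with a dark circle at (150,217), blue at (249,228), and green at (175,129) and (55,215). I choose the cork one, world ≈ (0.504, 0.374). The pile is at (432,225), the plate at (294,127), the larger board at (550,118) and the smaller board at (681,235). I'm moving above the pile for the close check.

```bash
python3 -m jog '[1,1.5,3.8,0.5,0,1,1.5,3.8,0.5,0,1,1.5,3.8,0.5,0,1,1.5,3.8,0.5,0,1,1.5,3.8,0.5,0,1,1.5,3.8,0.5,0,1,1.5,3.8,0.5,0,1,1.5,3.8,0.5,0,1,1.5,3.8,0.5,0,1,1.5,3.8,0.5,0,1,1.5,3.8,0.5,0,1,1.5,3.8,0.5,0,1,1.5,3.8,0.5,0,1,1.5,3.8,0.5,0,1,1.5,3.8,0.5,0,1,1.5,3.8,0.5,0,1,0,0,0,0,1,0,0,0,0]'
cat >> h.py <<'E'
Z=dict(chip_mid=.086,jar_mid=.064,short_sink_mid=.035,long_sink_mid=.012,earth_plate_top=.006,cork_mat_top=.005,short_board_top=.008,long_board_top=.008)
def marks(d,cam,names,n=2):
    np.set_printoptions(precision=4,suppress=True)
    for k in names:
        for m in spotter.mark_of(cam,k)[:n]: print(cam,k,np.array(m['centre']),round(m['score'],2),at(d,m['centre'],Z[k])[0])
E
python3 - <<'E'
from h import *
d=snap('wrist','w1'); marks(d,'wrist',['chip_mid','jar_mid','short_sink_mid','long_sink_mid'])
print(np.array(d['T_tool_cam']),d['T'][:3,3])
# top-view orientations by colour
t=snap('top'); h=cv2.cvtColor(t['image'],cv2.COLOR_BGR2HSV)
for nm,(x0,y0,x1,y1),lo,hi,z in [('plate',(190,165,225,220),(0,0,150),(180,60,255),.006),('long',(310,155,362,222),(40,60,30),(90,255,255),.008),('short',(378,222,425,272),(40,60,30),(90,255,255),.008),('pile',(250,215,300,270),(20,90,90),(35,255,255),.03),('cork',(115,218,160,260),(0,0,0),(0,0,0),.005)]:
    m=cv2.inRange(h,lo,hi); k=np.zeros_like(m); k[y0:y1,x0:x1]=m[y0:y1,x0:x1]
    p=np.argwhere(k)[:,::-1].astype(float)
    if len(p)<20: continue
    w=at(t,p,z)[:,:2].astype(np.float32); c,s,a=cv2.minAreaRect(w*1000); print(nm,len(p),c,s,a)
E
```

```text
time: 3.35
eef_pos: [0.5, -0.0151, 0.3112]
tool_rot: [-90.0, -0.0, -157.3]
force: [-0.4, -1.1, -0.1]
grip_width: 0.0855
wrist chip_mid [248.5 162. ] 0.7 [ 0.4987 -0.0091  0.086 ]
wrist jar_mid [252.9 156.9] 0.78 [ 0.5026 -0.0128  0.064 ]
wrist short_sink_mid [252.9 148.8] 0.73 [ 0.5077 -0.0106  0.035 ]
wrist long_sink_mid [290.   17.4] 0.55 [0.6739 0.0092 0.012 ]
[[ 0.0003 -0.9659 -0.2591 -0.0663]
 [-0.0003  0.2591 -0.9659 -0.1418]
 [ 1.      0.0003 -0.0002 -0.0002]
 [ 0.      0.      0.      1.    ]] [0.5612 0.0108 0.4529]
plate 627 (631.665771484375, 181.5124969482422) (103.8710708618164, 47.88971710205078) 9.8223876953125
long 1114 (652.7464599609375, -176.22055053710938) (92.48218536376953, 133.30467224121094) 82.48594665527344
short 659 (493.4544677734375, -361.06768798828125) (96.62977600097656, 81.23733520507812) 6.078037738800049
pile 220 (533.1183471679688, 4.2783966064453125) (37.24484634399414, 62.924278259277344) 24.408361434936523
```

View pics/w1.png

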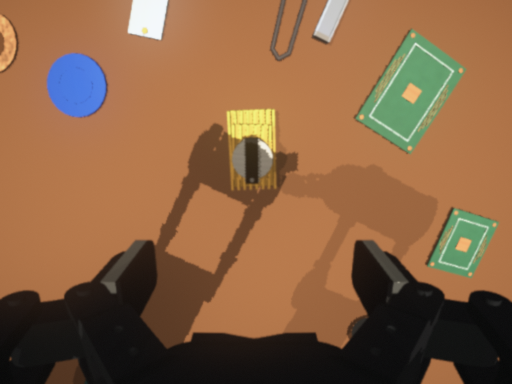

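The wrist view shows the pile at (252,150) with the chip on the lid at (252,161), aligned with image up, so the present yaw is nearly right. The blue mat is at (77,85) and the cork mat is at the left edge. I'll descend and take one close look.

```bash
python3 -m jog '[1,0,0,-3,0,1,0,0,-3,0,1,0,0,-3,0,1,0,0,-1,0,1,0,0,0,0,1,0,0,0,0]'
python3 - <<'E'
from h import *
d=snap('wrist','w2'); marks(d,'wrist',['chip_mid','jar_mid','short_sink_mid','long_sink_mid'],1)
g=cv2.cvtColor(d['image'],cv2.COLOR_BGR2GRAY)
c=proj(d,[[.501,-.011,.09]])[0]; print(c)
x,y=c.astype(int); cr=d['image'][max(0,y-75):y+75,x-100:x+100]; cv2.imwrite('pics/w2c.png',cv2.resize(cr,None,fx=3,fy=3)); print(max(0,y-75),x-100)
m=(g<45).astype(np.uint8); n,l,st,ce=cv2.connectedComponentsWithStats(m)
for i in range(1,n):
    if 150<st[i,4]<8000 and abs(ce[i]-c).max()<80:
        w=at(d,np.argwhere(l==i)[:,::-1].astype(float),.09)[:,:2].astype(np.float32)*1000; print(st[i],cv2.minAreaRect(w))
E
```

```text
time: 4.4
eef_pos: [0.5013, -0.015, 0.2128]
tool_rot: [-89.9, 0.1, -157.3]
force: [0.9, 0.6, 0.9]
grip_width: 0.0851
wrist chip_mid [249.2 182.1] 0.96 [ 0.5017 -0.0107  0.086 ]
wrist jar_mid [251.1 173.8] 0.55 [ 0.5044 -0.0111  0.064 ]
[249.1957 184.097 ]
109 149
[242 162  17  51 705] ((498.5714416503906, -12.646443367004395), (42.51969528198242, 13.305360794067383), 22.83718490600586)
```

View pics/w2c.png

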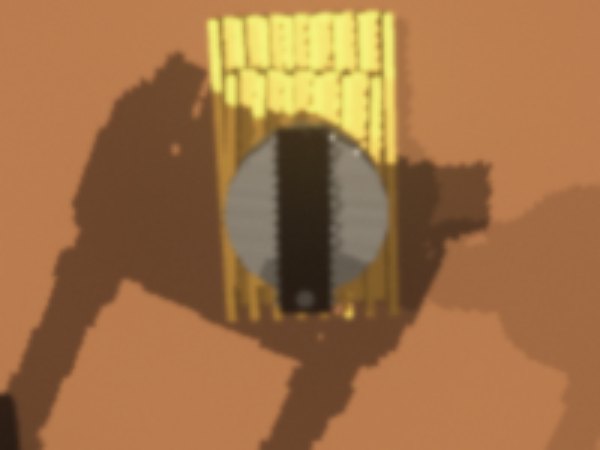

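```bash
python3 -m jog '[0,-0.1,0.4,-3,0,0,0,0,-3,0,0,0,0,-3,0,0,0,0,-2,0,0,0,0,-1,0,0,0,0,-0.8,0,0,0,0,0,0,0,0,0,0,0]'; python3 -m jog '[-1,0,0,0,0,-1,0,0,0,0,-1,0,0,0,0,-1,0,0,0,0,-1,0,0,0,0,-1,0,0,0,0]'
```

```text
time: 5.65
eef_pos: [0.5, -0.0109, 0.0841]
tool_rot: [-90.0, 0.1, -157.3]
force: [0.2, 1.2, 0.5]
grip_width: 0.0429
time: 6.4
eef_pos: [0.4999, -0.0108, 0.0842]
tool_rot: [-90.0, 0.1, -157.3]
force: [-1.0, -0.2, 6.0]
grip_width: 0.0142
```

```bash
python3 -m jog '[-1,0,0,1,0,-1,0,0,3,0,-1,0,0,4,0,-1,1.3,1.5,4,0,-1,1.5,2,0,-3,-1,1.5,2,0,-3,-1,1.5,2,0,-3,-1,1.5,2,0,-3,-1,1,2,0,-3,-1,0,0,0,0,-1,0,0,0,0]'
python3 - <<'E'
from h import *
d=snap('wrist','w3'); marks(d,'wrist',['earth_plate_top','chip_mid','cork_mat_top'],2)
h=cv2.cvtColor(d['image'],cv2.COLOR_BGR2HSV); m=cv2.inRange(h,(0,0,130),(180,60,255)); c=proj(d,[[.632,.181,.006]])[0]
n,l,st,ce=cv2.connectedComponentsWithStats(m); print(c)
for i in range(1,n):
    if st[i,4]>800: print(st[i],cv2.minAreaRect(at(d,np.argwhere(l==i)[:,::-1].astype(float),.006)[:,:2].astype(np.float32)*1000))
E
```

```text
time: 7.78
eef_pos: [0.5817, 0.1038, 0.2031]
tool_rot: [-90.0, -0.1, -172.3]
force: [-0.1, -0.1, 0.5]
grip_width: 0.0144
wrist earth_plate_top [184.4 107.4] 0.67 [0.6333 0.1811 0.006 ]
wrist chip_mid [251.5 245.7] 0.92 [0.5304 0.0991 0.086 ]
wrist cork_mat_top [  4.7 203.5] 0.83 [0.5039 0.3797 0.005 ]
wrist cork_mat_top [ 27.1 101.3] 0.79 [0.6208 0.3478 0.005 ]
[184.3646 108.7108]
[ 392    0   48  107 1946] ((719.0452880859375, -37.797943115234375), (27.904165267944336, 105.59039306640625), 89.27420806884766)
[ 158   53   53  105 4565] ((633.973388671875, 181.09190368652344), (100.87066650390625, 45.68019104003906), 9.726655960083008)
```

View pics/w3.png

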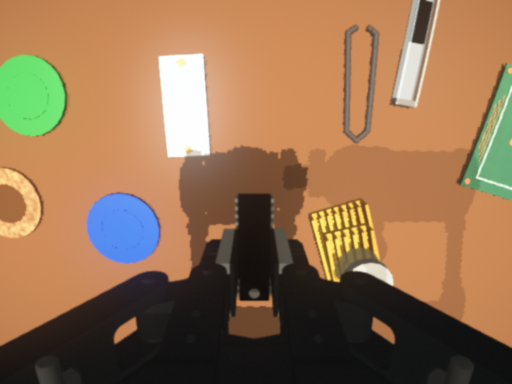

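```bash
python3 - <<'E'
from h import *
d=snap('wrist'); s=get_state()
P=at(d,[[254,194],[254,298]],.209); print(P, P.mean(0)-s['eef_pos'], np.linalg.norm(P[0]-P[1]), s['eef_pos'])
E
```

```text
[[0.60995009 0.10753882 0.209     ]
 [0.55965414 0.10079285 0.209     ]] [0.00281595 0.00058661 0.00561084] 0.050746337101905375 [0.58198617 0.10357922 0.20338916]
```

```bash
python3 -m jog '[-1,1.7,2.7,-3,2,-1,1.6,2.5,-3,0,-1,1.6,2.5,-3,0,-1,0,0,-3,0,-1,0,0,-3,0,-1,0,0,-2,0,-1,0,0,-1,0,-1,0,0,-0.7,0,-1,0,0,-0.3,0,-1,0,0,-0.2,0,-1,0,0,0,0,-1,0,0,0,0]'
```

```text
time: 9.52
eef_pos: [0.6316, 0.1813, 0.0118]
tool_rot: [-90.0, 0.0, -170.3]
force: [0.2, 0.9, 0.1]
grip_width: 0.0141
```

```bash
python3 -m jog '[-1,0,0,-0.15,0,-1,0,0,-0.1,0,-1,0,0,0,0,-1,0,0,0,0]'
```

```text
time: 10.02
eef_pos: [0.6312, 0.1812, 0.0087]
tool_rot: [-90.0, -0.0, -170.3]
force: [0.9, -0.3, -0.5]
grip_width: 0.0143
```

```bash
python3 -m jog '[-1,0,0,-0.1,0,-1,0,0,0,0]'; python3 -m jog '[-0.3,0,0,0,0,-0.3,0,0,0,0,-0.3,0,0,0,0,-0.3,0,0,1,0,-0.3,0,0,3,0,0,0,0,5,0,0.5,0,0,6,0,1,0,0,4,0,1,0,0,0,0,1,0,0,0,0]'
python3 - <<'E'
from h import *
Z['chip_mid']=.010
d=snap('wrist','w4'); marks(d,'wrist',['earth_plate_top','chip_mid','cork_mat_top'],2)
t=snap('top'); marks(t,'top',['earth_plate_top','chip_mid'],2)
E
```

```text
time: 10.28
eef_pos: [0.6314, 0.1812, 0.0083]
tool_rot: [-90.0, 0.0, -170.3]
force: [-1.4, -1.1, 3.1]
grip_width: 0.0142
time: 11.52
eef_pos: [0.6309, 0.1811, 0.1979]
tool_rot: [-90.0, 0.0, -170.3]
force: [-0.3, 0.5, -0.1]
grip_width: 0.085
wrist earth_plate_top [256.5 165.5] 0.88 [0.6348 0.1794 0.006 ]
wrist chip_mid [252.6 165.5] 0.72 [0.6348 0.1834 0.01  ]
wrist cork_mat_top [ 66.3 249. ] 0.81 [0.5044 0.3762 0.005 ]
wrist cork_mat_top [178.  279.8] 0.74 [0.4897 0.2451 0.005 ]
top earth_plate_top [206.9 192.3] 0.58 [0.6344 0.181  0.006 ]
top chip_mid [203.6 192.4] 0.58 [0.6337 0.1899 0.01  ]
```

View pics/w4.png

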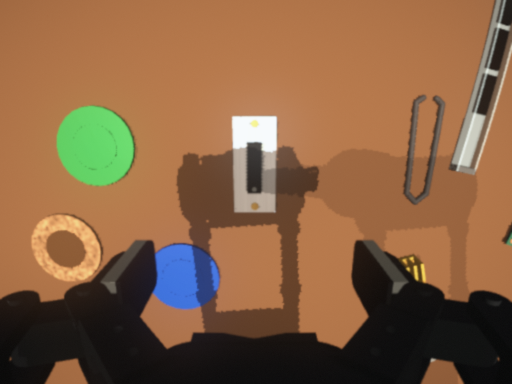

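The chip sits centred on the plate: chip at (254,167), plate at (255,164), well within tolerance. The cork mat is confirmed at (66,247). Next is the jar.

```bash
python3 -m jog '[1,-1.6,-2.4,0,1.6,1,-1.6,-2.4,0,1.6,1,-1.6,-2.4,0,1.6,1,-1.6,-2.4,0,1.6,1,-1.6,-2.4,0,1.6,1,-1.6,-2.4,0,1.6,1,-1.6,-2.4,0,1.7,1,-1.6,-2.4,0,1.7,1,0,0,0,0,1,0,0,0,0]'
python3 - <<'E'
from h import *
d=snap('wrist','w5'); marks(d,'wrist',['jar_mid','short_sink_mid','long_sink_mid'],1)
g=cv2.cvtColor(d['image'],cv2.COLOR_BGR2HSV); c=proj(d,[[.503,-.011,.082]])[0]
m=cv2.inRange(g,(0,0,90),(180,70,255)); n,l,st,ce=cv2.connectedComponentsWithStats(m)
for i in range(1,n):
    if st[i,4]>300 and abs(ce[i]-c).max()<60:
        print(st[i],cv2.minEnclosingCircle(at(d,np.argwhere(l==i)[:,::-1].astype(float),.082)[:,:2].astype(np.float32)*1000))
x,y=c.astype(int); print(c,x-100,y-75); cv2.imwrite('pics/w5c.png',cv2.resize(d['image'][y-75:y+75,x-100:x+100],None,fx=3,fy=3))
E
```

```text
time: 13.12
eef_pos: [0.5036, -0.0106, 0.1978]
tool_rot: [-90.0, 0.0, -157.4]
force: [-0.3, 0.3, 0.2]
grip_width: 0.0852
wrist jar_mid [253.2 185.8] 0.81 [ 0.5005 -0.0111  0.064 ]
[ 227  160   56   56 2412] ((503.52728271484375, -11.509197235107422), 22.89108657836914)
[254.27   188.3955] 154 113
```

View pics/w5c.png

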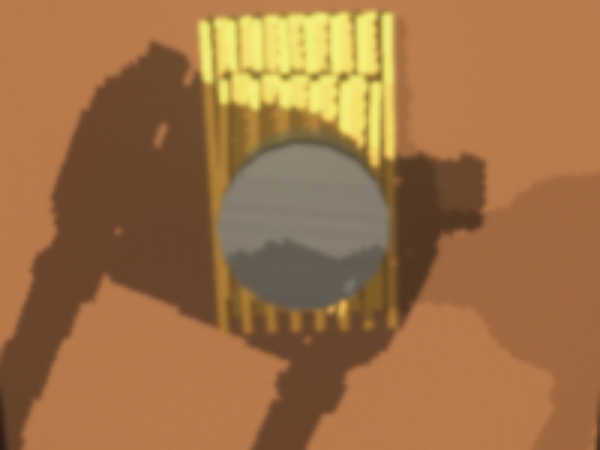

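The lid centre is (0.5035, -0.0115) with radius 22.9 mm, as expected. The sinks under it look square to the tool.

```bash
python3 -m jog '[1,0,-0.1,-4,0,1,0,0,-4,0,1,0,0,-3,0,1,0,0,-2,0,1,0,0,-1,0,1,0,0,-0.4,0,1,0,0,0,0,0.3,0,0,0,0,0.1,0,0,0,0,-1,0,0,0,0,-1,0,0,0,0,-1,0,0,0,0,-1,0,0,0,0]'; python3 -m jog '[-1,0,0,0.5,0,-1,0,0,1.5,0,-1,0,0,2,0,-1,0,0,2,0,-1,0,0,2,0]'
```

```text
time: 14.95
eef_pos: [0.5038, -0.0118, 0.0548]
tool_rot: [-90.0, 0.1, -157.3]
force: [-1.5, 1.6, 5.5]
grip_width: 0.0452
time: 15.58
eef_pos: [0.5034, -0.0118, 0.1353]
tool_rot: [-90.0, 0.0, -157.3]
force: [0.6, -0.2, -1.8]
grip_width: 0.0449
```

```bash
python3 -m jog '[-1,-0.4,3.5,1,0,-1,-0.4,3.5,1,0,-1,-0.4,3.5,1,0,-1,-0.4,3.5,1,0,-1,-0.4,3.5,1,0,-1,-0.4,3.5,1,0,-1,-0.4,3.5,0,0,-1,-0.4,3.5,0,0,-1,-0.4,3.5,0,0,-1,-0.4,3.5,0,0,-1,0,0,0,0,-1,0,0,0,0]'
python3 - <<'E'
from h import *
d=snap('wrist','w6'); marks(d,'wrist',['cork_mat_top','jar_mid'],2)
t=snap('top','t6'); marks(t,'top',['cork_mat_top'],3)
E
```

```text
time: 17.08
eef_pos: [0.4631, 0.3378, 0.1941]
tool_rot: [-90.0, -0.0, -157.3]
force: [-0.1, -0.5, -1.2]
grip_width: 0.0449
wrist cork_mat_top [107.1  67.6] 0.93 [0.5015 0.5077 0.005 ]
wrist cork_mat_top [351.4 178. ] 0.82 [0.4937 0.2417 0.005 ]
wrist jar_mid [252.7 259.5] 0.86 [0.3974 0.3115 0.064 ]
top cork_mat_top [144.5 194.2] 0.76 [0.625  0.3552 0.005 ]
top cork_mat_top [135.6 237.2] 0.74 [0.5047 0.3755 0.005 ]
top cork_mat_top [183.7 245.3] 0.68 [0.4854 0.2413 0.005 ]
```

View pics/w6.png

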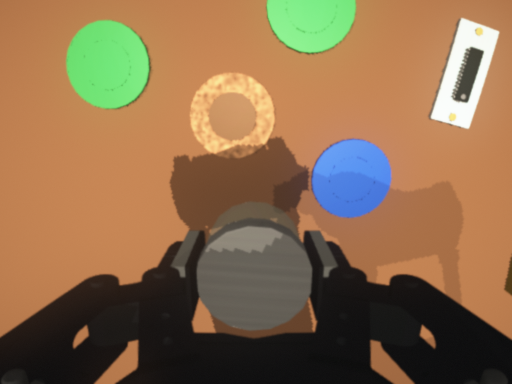

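```bash
python3 - <<'E'
from h import *
d=snap('wrist'); s=get_state()
print(at(d,[232,115],.005), at(d,[[254,275],[196,276],[312,276],[254,330]],.2212)-s['eef_pos'],s['eef_pos'])
E
```

```text
[[0.50527211 0.37794658 0.005     ]] [[ 0.00177494  0.00076804  0.02731702]
 [-0.00734611  0.02129156  0.02731702]
 [ 0.00989863 -0.02017547  0.02731702]
 [-0.02174548 -0.00902337  0.02731702]] [0.46346392 0.33741853 0.19388298]
```

```bash
python3 -m jog '[-1,1.4,1.3,-3,0,-1,1.4,1.3,-3,0,-1,1.3,1.3,-3,0,-1,0,0,-3,0,-1,0,0,-2.5,0,-1,0,0,-1.5,0,-1,0,0,-1,0,-1,0,0,-0.5,0,-1,0,0,-0.3,0,-1,0,0,0,0,-1,0,0,0,0]'
```

```text
time: 18.75
eef_pos: [0.5047, 0.3775, 0.0164]
tool_rot: [-90.0, 0.1, -157.3]
force: [-0.1, -0.6, -0.8]
grip_width: 0.0448
```

```bash
python3 -m jog '[-1,0,0,-0.15,0,-1,0,0,-0.1,0,-1,0,0,0,0]'; python3 -m jog '[0.2,0,0,0,0,0.4,0,0,0,0,1,0,0,0,0,1,0,0,0,0,1,0,0,1,0,1,0,0,3,0,1,0,0,5,0,1,0,0,5,0,1,0,0,4,0,1,0,0,0,0,1,0,0,0,0]'
python3 - <<'E'
from h import *
Z['jar_mid']=.023
d=snap('wrist','w7'); marks(d,'wrist',['cork_mat_top','jar_mid'],2)
t=snap('top','t7'); marks(t,'top',['jar_mid'],2)
cv2.imwrite('pics/w7c.png',d['image'][80:280,150:370])
E
```

```text
time: 19.12
eef_pos: [0.5044, 0.3774, 0.0139]
tool_rot: [-90.0, 0.0, -157.3]
force: [-1.8, -1.2, 4.0]
grip_width: 0.045
time: 20.5
eef_pos: [0.504, 0.3771, 0.1935]
tool_rot: [-90.0, 0.0, -157.3]
force: [-0.4, -0.2, -0.4]
grip_width: 0.0857
wrist cork_mat_top [365.9 228.4] 0.82 [0.4912 0.2412 0.005 ]
wrist cork_mat_top [131.7 118.9] 0.79 [0.5048 0.5085 0.005 ]
wrist jar_mid [253.9 174.5] 0.92 [0.5029 0.3767 0.023 ]
top jar_mid [132.2 238.8] 0.64 [0.5008 0.3804 0.023 ]
top jar_mid [207.3 194.2] 0.3 [0.6281 0.1784 0.023 ]
```

View pics/w7c.png

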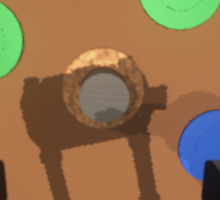

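The jar stands in the middle of the cork mat: (0.503, 0.377) against (0.505, 0.378). Back to the pile.

```bash
python3 -m jog '[1,0,-4,0.5,0,1,0,-4,0.5,0,1,0,-4,0,0,1,0,-4,0,0,1,0,-4,0,0,1,0,-4,0,0,1,0,-4,0,0,1,0,-4,0,0,1,0,-4,0,0,1,0,-2.8,0,0,1,0,0,0,0,1,0,0,0,0]'
python3 - <<'E'
from h import *
d=snap('wrist','w8'); marks(d,'wrist',['short_sink_mid','long_sink_mid'],2)
c=proj(d,[[.508,-.010,.046]])[0].astype(int); x,y=c; print(x-100,y-75); cv2.imwrite('pics/w8c.png',cv2.resize(d['image'][y-75:y+75,x-100:x+100],None,fx=4,fy=4,interpolation=cv2.INTER_CUBIC))
E
```

```text
time: 22.25
eef_pos: [0.504, -0.0104, 0.2028]
tool_rot: [-90.1, -0.0, -157.3]
force: [-0.7, 0.2, 0.6]
grip_width: 0.0857
wrist short_sink_mid [461.2  99.9] 0.69 [ 0.6451 -0.1625  0.035 ]
155 97
```

View pics/w8c.png

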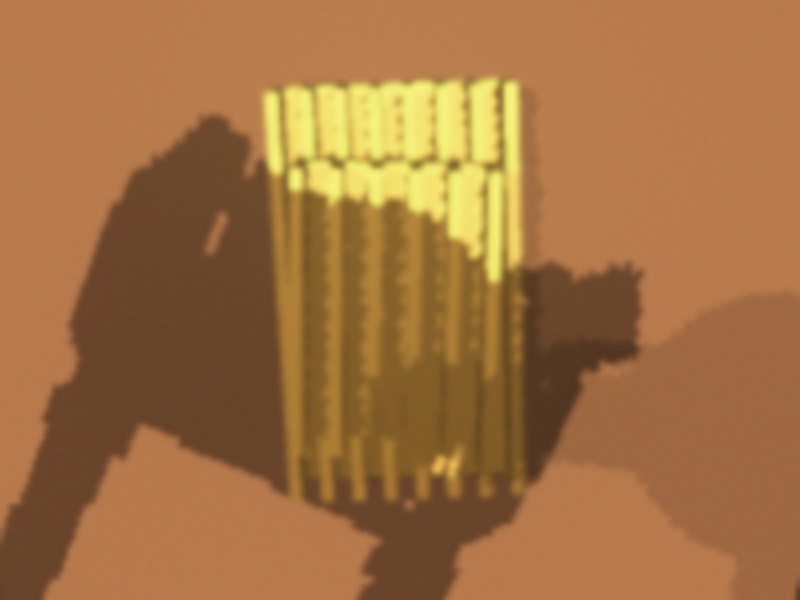

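```bash
python3 - <<'E'
from h import *
d=snap('wrist')
f=lambda P:np.array(P)/4+[155,97]
S=at(d,f([[287,165],[505,168],[515,475],[298,475]]),.046)[:,:2]
L=at(d,f([[264,90],[519,80],[524,492],[292,498]]),.024)[:,:2]
for n,Q in(('short',S),('long',L)):
    print(n,Q.mean(0),np.linalg.norm(Q-np.roll(Q,-1,0),axis=1)); e=Q[[0,1]]-Q[[3,2]]; print(np.degrees(np.arctan2(e[:,1],e[:,0]))); w=Q[[0,3]]-Q[[1,2]]; print(np.degrees(np.arctan2(w[:,1],w[:,0]))-90)
E
```

```text
short [ 0.50279965 -0.01173031] [0.04888301 0.07282785 0.05166868 0.07339821]
[23.60153904 25.80492708]
[21.95099801 22.73235758]
long [ 0.50447056 -0.01074275] [0.06060902 0.10363466 0.05959117 0.10297006]
[25.33462164 24.76732889]
[24.94527175 24.30445016]
```

```bash
python3 -m jog '[1,0,-0.1,-4,1.5,1,0,0,-4,0,1,0,0,-4,0,1,0,0,-2.5,0,1,0,0,-1.5,0,1,0,0,-1,0,1,0,0,-0.5,0,1,0,0,0,0,0.3,0,0,0,0,-1,0,0,0,0,-1,0,0,0,0,-1,0,0,0,0,-1,0,0,0,0]'; python3 -m jog '[-1,0,0,0.5,0,-1,0,0,1,0,-1,0,0,2,0,-1,0,0,3,0,-1,0,0,4,0,-1,0,0,4,0,-1,0,0,0,0,-1,0,0,0,0]'
```

```text
time: 24.08
eef_pos: [0.5053, -0.0119, 0.0293]
tool_rot: [-89.9, 0.1, -155.8]
force: [-0.9, -0.5, 5.3]
grip_width: 0.0466
time: 25.08
eef_pos: [0.5036, -0.0118, 0.1728]
tool_rot: [-90.0, -0.0, -155.8]
force: [-0.2, -0.4, -0.9]
grip_width: 0.0463
```

```bash
python3 -m jog '[-1,-0.6,-3.2,0.3,-1.8,-1,-0.6,-3.2,0.3,-1.8,-1,-0.6,-3.2,0.3,-1.8,-1,-0.6,-3.2,0.3,-1.8,-1,-0.6,-3.2,0.3,-1.8,-1,-0.6,-3.2,0.3,-1.8,-1,-0.6,-3.2,0.3,-1.8,-1,-0.6,-3.2,0.3,-1.8,-1,-0.6,-3.2,0.3,-1.8,-1,-0.6,-3.2,0.3,-1.8,-1,0,0,0,0,-1,0,0,0,0]'
cat >> h.py <<'E'
def green(d,c,z=.008):
    h=cv2.cvtColor(d['image'],cv2.COLOR_BGR2HSV); m=cv2.inRange(h,(45,70,20),(90,255,255))
    m=cv2.morphologyEx(m,cv2.MORPH_CLOSE,np.ones((7,7)))
    n,l,st,ce=cv2.connectedComponentsWithStats(m)
    for i in range(1,n):
        if st[i,4]>600:
            cs,_=cv2.findContours((l==i).astype(np.uint8),cv2.RETR_EXTERNAL,cv2.CHAIN_APPROX_NONE)
            print(st[i],cv2.minAreaRect(at(d,cs[0][:,0].astype(float),z)[:,:2].astype(np.float32)*1000))
E
python3 - <<'E'
from h import *
d=snap('wrist','w9'); marks(d,'wrist',['short_board_top','long_board_top','short_sink_mid'],1); green(d,0)
E
```

```text
time: 26.58
eef_pos: [0.4433, -0.3307, 0.2013]
tool_rot: [-90.2, -0.1, -173.8]
force: [0.8, 0.7, 0.4]
grip_width: 0.0467
wrist short_board_top [293.2 117.9] 0.65 [ 0.4979 -0.3631  0.008 ]
wrist long_board_top [293.7 116.4] 0.69 [ 0.4994 -0.3634  0.008 ]
[ 251   69   84   99 7122] ((496.25634765625, -361.7460632324219), (96.2580795288086, 80.83916473388672), 6.272348880767822)
```

View pics/w9.png

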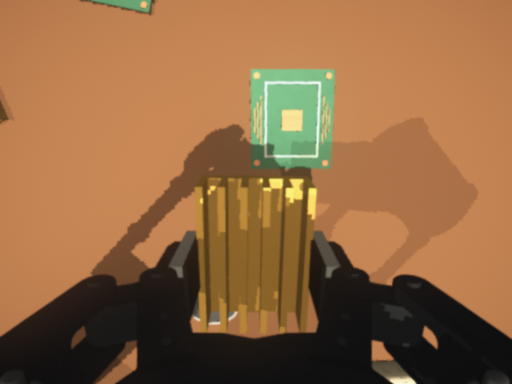

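```bash
python3 - <<'E'
from h import *
d=snap('wrist'); s=get_state()
P=at(d,[[196,186],[316,188],[309,332],[200,332]],.218); print(P-s['eef_pos'],(P.mean(0)-s['eef_pos']),np.linalg.norm(P-np.roll(P,-1,0),axis=1),s['eef_pos'])
E
```

```text
[[ 0.03147274  0.02688718  0.01503785]
 [ 0.03581237 -0.02025418  0.01503785]
 [-0.03148449 -0.02819216  0.01503785]
 [-0.03690554  0.0211767   0.01503785]] [-2.76230969e-04 -9.56162447e-05  1.50378501e-02] [0.04734068 0.06776341 0.0496656  0.06861632] [ 0.4442963  -0.33090271  0.20296215]
```

```bash
python3 -m jog '[-1,1.8,-1.1,-3,0,-1,1.7,-1,-3,0,-1,1.7,-1,-3,0,-1,0,0,-3,0,-1,0,0,-3,0,-1,0,0,-1.5,0,-1,0,0,-1,0,-1,0,0,-0.7,0,-1,0,0,-0.3,0,-1,0,0,0,0,-1,0,0,0,0]'
```

```text
time: 28.2
eef_pos: [0.4966, -0.3632, 0.019]
tool_rot: [-90.0, 0.0, -173.8]
force: [0.7, 0.4, -0.4]
grip_width: 0.0466
```

```bash
python3 -m jog '[-1,0,0.1,-0.3,0,-1,0,0,-0.15,0,-1,0,0,-0.1,0,-1,0,0,0,0]'; python3 -m jog '[0.2,0,0,0,0,0.3,0,0,0,0,0.5,0,0,0,0,1,0,0,0,0,1,0,0,0,0,1,0,0,1,0,1,0,0,3,0,1,0,0,5,0,1,0,0,5,0,1,0,0,4,0,1,0,0,0,0,1,0,0,0,0]'
python3 - <<'E'
from h import *
Z['short_sink_mid']=.019
d=snap('wrist','w10'); marks(d,'wrist',['short_board_top','short_sink_mid'],1)
cv2.imwrite('pics/w10c.png',cv2.resize(d['image'][80:260,150:370],None,fx=2,fy=2))
E
```

```text
time: 28.7
eef_pos: [0.4962, -0.3617, 0.0134]
tool_rot: [-90.0, -0.0, -173.8]
force: [-3.0, 2.2, 5.2]
grip_width: 0.0464
time: 30.2
eef_pos: [0.496, -0.3616, 0.193]
tool_rot: [-90.0, 0.0, -173.8]
force: [0.3, 0.9, 0.3]
grip_width: 0.0855
wrist short_sink_mid [255.  169.3] 0.91 [ 0.4992 -0.362   0.019 ]
```

View pics/w10c.png

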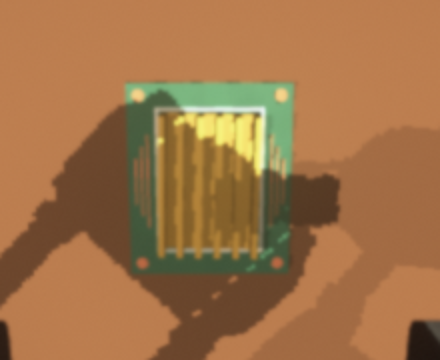

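The shorter heatsink sits squarely in its outline, with the outline visible all round it. Now the longer one.

```bash
python3 -m jog '[1,0.1,3.5,0.5,1.9,1,0.1,3.5,0.5,1.9,1,0.1,3.5,0,1.9,1,0.1,3.5,0,1.9,1,0.1,3.5,0,1.9,1,0.1,3.5,0,1.9,1,0.1,3.5,0,1.9,1,0.1,3.5,0,1.9,1,0,3.5,0,1.9,1,0,3.5,0,1.7,1,0,0,0,0,1,0,0,0,0]'
python3 - <<'E'
from h import *
d=snap('wrist','w11'); marks(d,'wrist',['long_sink_mid'],1)
h=cv2.cvtColor(d['image'],cv2.COLOR_BGR2HSV); m=cv2.inRange(h,(18,110,40),(35,255,255)); m=cv2.morphologyEx(m,cv2.MORPH_CLOSE,np.ones((9,9)))
n,l,st,ce=cv2.connectedComponentsWithStats(m)
for i in range(1,n):
    if st[i,4]>1500: print(st[i],cv2.minAreaRect(at(d,np.argwhere(l==i)[:,::-1].astype(float),.024)[:,:2].astype(np.float32)*1000))
cv2.imwrite('pics/w11c.png',cv2.resize(d['image'][100:260,150:370],None,fx=3,fy=3))
E
```

```text
time: 31.85
eef_pos: [0.5038, -0.0121, 0.2019]
tool_rot: [-90.0, -0.1, -155.0]
force: [0.2, 0.4, 0.6]
grip_width: 0.0854
wrist long_sink_mid [250.4 168.4] 0.73 [ 0.5027 -0.0086  0.012 ]
[ 221  116   65  103 6001] ((505.58447265625, -10.227745056152344), (101.9554214477539, 61.37248992919922), 24.971324920654297)
```

View pics/w11c.png

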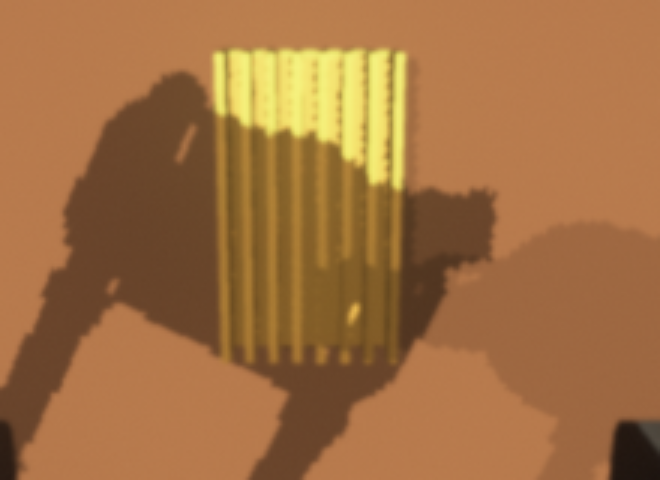

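The longer sink is at (0.5055, -0.010), yaw 25°, measuring 102x61 mm, which agrees with the given size.

```bash
python3 -m jog '[1,0.15,0.2,-4,0,1,0,0,-4,0,1,0,0,-4,0,1,0,0,-3,0,1,0,0,-2,0,1,0,0,-1.3,0,1,0,0,-0.7,0,1,0,0,-0.4,0,1,0,0,0,0,1,0,0,0,0,0.6,0,0,0,0,-1,0,0,0,0,-1,0,0,0,0,-1,0,0,0,0,-1,0,0,0,0]'; python3 -m jog '[-1,0,0,0.5,0,-1,0,0,1,0,-1,0,0,2,0,-1,0,0,3,0,-1,0,0,4,0,-1,0,0,4,0,-1,0,0,3,0,-1,0,0,0,0,-1,0,0,0,0]'
```

```text
time: 33.83
eef_pos: [0.5065, -0.0098, 0.0097]
tool_rot: [-90.0, 0.1, -155.0]
force: [-0.5, -0.3, 5.5]
grip_width: 0.0584
time: 34.95
eef_pos: [0.5047, -0.0098, 0.1825]
tool_rot: [-90.1, -0.1, -155.0]
force: [-0.7, -0.2, -2.7]
grip_width: 0.0577
```

```bash
python3 -m jog '[-1,1,-1.8,0.3,-4,-1,1,-1.8,0.3,-4,-1,1,-1.8,0.3,-4,-1,1,-1.8,0.3,-4,-1,1,-1.8,0.3,-4,-1,1,-1.8,0.3,-4,-1,1,-1.8,0.3,-4,-1,1,-1.8,0.3,-4,-1,0,0,0,0,-1,0,0,0,0]'
python3 - <<'E'
from h import *
d=snap('wrist','w12'); marks(d,'wrist',['long_board_top','long_sink_mid'],2); green(d,0); print(get_state()['eef_pos'])
E
```

```text
time: 36.2
eef_pos: [0.5849, -0.1539, 0.2062]
tool_rot: [-90.0, -0.2, 172.9]
force: [-0.1, 0.3, -2.2]
grip_width: 0.0582
wrist long_board_top [267.6  95.1] 0.67 [ 0.6554 -0.1756  0.008 ]
wrist long_sink_mid [253.2 258.1] 0.95 [ 0.4837 -0.1399  0.012 ]
[ 221   25   97  116 9371] ((665.9786376953125, -177.9468536376953), (93.1126937866211, 110.46078491210938), 82.71466827392578)
[ 408  174   71   94 1631] ((496.60809326171875, -360.412353515625), (97.6143798828125, 81.54998779296875), 6.1639180183410645)
[ 0.5852 -0.1533  0.2071]
```

View pics/w12.png

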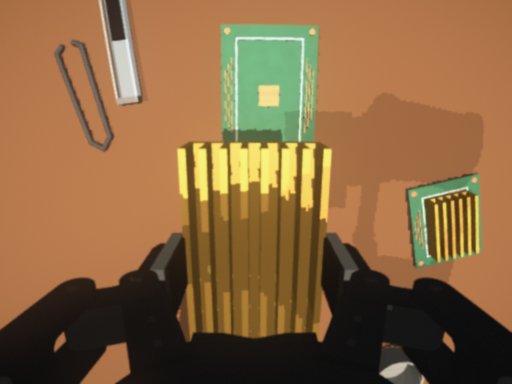

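```bash
python3 - <<'E'
from h import *
d=snap('wrist'); s=get_state()
P=at(d,[[179,148],[331,147]],.2213); a=np.radians(-7.1); u=np.array([np.cos(a),np.sin(a)]);v=np.array([-u[1],u[0]])
q=(P-s['eef_pos'])[:,:2]; print(q@u,q@v, s['eef_pos'])
E
```

```text
[0.04893963 0.04943058] [ 0.02944047 -0.02935412] [ 0.58529486 -0.15325502  0.20737641]
```

```bash
python3 -m jog '[-1,2.4,-0.8,-3,0,-1,2.4,-0.8,-3,0,-1,2.3,-0.7,-3,0,-1,0,0,-3,0,-1,0,0,-2.5,0,-1,0,0,-1.5,0,-1,0,0,-1,0,-1,0,0,-0.7,0,-1,0,0,-0.5,0,-1,0,0,0,0,-1,0,0,0,0]'
```

```text
time: 37.78
eef_pos: [0.6572, -0.177, 0.0264]
tool_rot: [-90.0, 0.1, 173.0]
force: [-0.1, -0.1, -2.6]
grip_width: 0.0586
```

```bash
python3 -m jog '[-1,0,0,-0.4,0,-1,0,0,-0.25,0,-1,0,0,-0.15,0,-1,0,0,0,0,-1,0,0,0,0]'
```

```text
time: 38.4
eef_pos: [0.6567, -0.1768, 0.0178]
tool_rot: [-90.0, -0.0, 173.0]
force: [0.5, 0.0, -0.8]
grip_width: 0.058
```

```bash
python3 -m jog '[-1,0,0,-0.1,0,-1,0,0,0,0,0.5,0,0,0,0,0.7,0,0,0,0,1,0,0,0,0,1,0,0,0,0,1,0,0,1,0,1,0,0,3,0,1,0,0,5,0,1,0,0,5,0,1,-1,0,5,0,1,-2,0,3,0,1,0,0,0,0,1,0,0,0,0]'
python3 - <<'E'
from h import *
Z['long_sink_mid']=.020
d=snap('wrist','w13'); marks(d,'wrist',['long_board_top','long_sink_mid'],1); green(d,0)
t=snap('top','t13'); marks(t,'top',['long_sink_mid','short_sink_mid','jar_mid','chip_mid'],1)
cv2.imwrite('pics/t13b.png',cv2.resize(t['image'][130:300,60:460],None,fx=2,fy=2,interpolation=cv2.INTER_CUBIC))
E
```

```text
time: 40.15
eef_pos: [0.6265, -0.1767, 0.2365]
tool_rot: [-90.0, -0.0, 173.0]
force: [-0.0, 0.0, -0.3]
grip_width: 0.0855
wrist long_sink_mid [249.  141.9] 0.58 [ 0.6516 -0.1739  0.02  ]
[ 208   75   87  121 2743] ((655.2626342773438, -176.07421875), (93.03219604492188, 132.3722686767578), 82.15245056152344)
[ 378  205   70   77 1099] ((497.0085144042969, -360.69000244140625), (97.5485610961914, 81.43675231933594), 6.51123571395874)
top long_sink_mid [335.8 190. ] 0.65 [ 0.6485 -0.1772  0.02  ]
top short_sink_mid [402.8 245.7] 0.7 [ 0.4997 -0.3589  0.035 ]
top jar_mid [135.9 238.3] 0.56 [0.504  0.3608 0.064 ]
top chip_mid [405.3 243.8] 0.72 [ 0.507 -0.348  0.086]
```

View pics/w13.png

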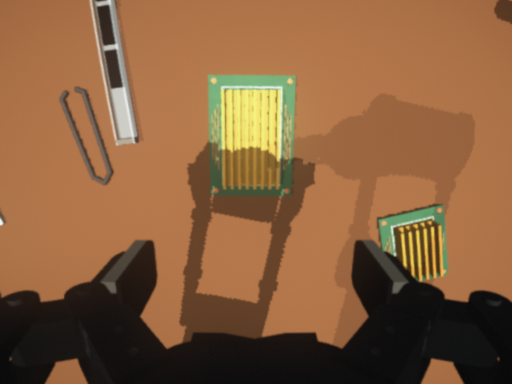

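View pics/t13b.png

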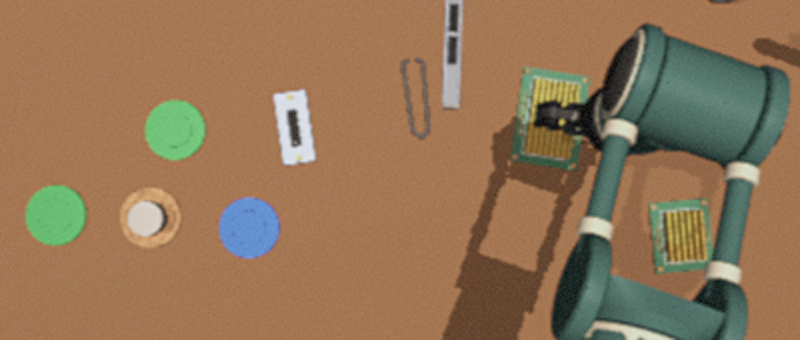

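```bash
python3 - <<'E'
from h import *
d=snap('wrist'); h=cv2.cvtColor(d['image'],cv2.COLOR_BGR2HSV); m=cv2.inRange(h,(18,110,40),(35,255,255)); m=cv2.morphologyEx(m,cv2.MORPH_CLOSE,np.ones((7,7))); m=cv2.morphologyEx(m,cv2.MORPH_OPEN,np.ones((7,7)))
n,l,st,ce=cv2.connectedComponentsWithStats(m)
for i in range(1,n):
    if st[i,4]>1500: print(st[i],cv2.minAreaRect(at(d,np.argwhere(l==i)[:,::-1].astype(float),.032)[:,:2].astype(np.float32)*1000))
E
```

```text
[ 209   89   81  101 6221] ((654.1679077148438, -174.0495147705078), (84.10784149169922, 103.87972259521484), 82.89966583251953)
[ 395  221   54   60 2469] ((502.5872802734375, -359.02899169921875), (77.10975646972656, 61.2227668762207), 5.898496150970459)
```

```bash
python3 -c "
from h import *
ticket.finish_job(); print(get_state()['time'])"
```

```text
the job is handed in; nothing more can be done
the job is handed in; nothing more can be done
```

I unstacked the pile in order and set each piece on its own place, then handed the job in at about 40 s of the 128 s. No verdict is reported, so what follows rests on my own last checks.

| Piece | Place | Offset from the place's centre | Alignment |
|---|---|---|---|
| Chip | Earthing plate | 1–4 mm (wrist view) | lengthwise along the plate |
| Jar | Cork mat | about 3 mm | upright |
| Shorter heatsink | Smaller board | about 3 mm | squarely in the outline |
| Longer heatsink | Larger board | about 1 mm lengthwise, about 2 mm across | yaw within 1° of the board's |

The gripper was open and clear of everything. The puller and the rail showed no shift in the last picture.

These checks disagreed or were weak:
- **Top camera, chip:** right after the chip was placed, its mark was 9 mm to the side of the plate's centre. The picture showed the chip centred, so I trusted the picture.
- **Last top marks:** the final marks for the jar and the chip were no use. The jar's used its old height in the pile, and the chip's fell on the shorter heatsink. I went by the pictures.
- **Colour measurement:** the last widths of both heatsinks took in board markings, so the crosswise centring rests on the pictures and the network's marks.

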